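# Level stand from two sawn offcuts for a sample can

## Task

Make a level stand for a sample can out of two sawn offcuts: lay the white plastic wedge on the middle of the sloping blue block, thin end uphill, so that the two slopes cancel and its top comes out level, and let it rest there. Then stand the short clear can with the gold lid upright in the middle of the wedge's level top and let go. Leave the blue block and the like can with the silver lid where they are.

Things in the scene. Friction and masses are not known exactly. Their poses are not given: they have to be found in the camera images.
- block: Loose blue-painted aluminium offcut, 0.65 kg, about 100 (x) by 85 (y) mm, slightly out of square. Its top is one plane sloping 12 degrees, rising along its own +x: 18 mm high at the -x end, 28.6 at the middle, 39 at the +x end; a yellow stripe marks the high end. Origin: centre of the underside; z up.
- white_wedge_mid (a point): White plastic wedge, 0.11 kg, flat underside; 80 mm long (x), 58 wide (y) between upright sides: grip these. Thickness 35 mm at -x end, 26.5 mid, 18 at +x: top at 12 deg to underside. Point: its centre, 13.25 above underside. Axes follow the TOP: z square to it, x to the thin end (black stripe). Laid right: z vertical, x over the block's x, point 41.6 above the bench. Not the steeper grey one.
- gold_can_mid (a point): Short clear closed can with a gold lid, empty, about 0.05 kg, 53 mm in diameter, 95 mm high, standing upright (foot 44 mm in diameter). The point is its centre, half-way up (47.5 mm above its foot); z is its axis, up.
- silver_can_mid (a point): The same can with a silver lid: 53 mm in diameter, 95 mm high, standing upright; the point is its centre, half-way up. Not wanted: leave it.

How it is judged (in metres and radians):
On the way:
1. the white wedge lies released on the middle of the blue block with its top level (horizontal distance between white_wedge_mid and block below 0.022 m and z of white_wedge_mid in the frame of block between 0.034 and 0.05 m and angle between white_wedge_mid's own z axis and vertical below 0.12 rad and contact force between the fingers and white_wedge below 0.05 N), for 0.3 s.
At the end, for the whole second after the job is handed in: The white wedge lies on the block, within 22 mm of its centre seen from above, its top level within 7 degrees; the gold-lidded can stands at rest on the wedge, within 18 mm of its centre and upright within 8 degrees; all is released (horizontal distance between white_wedge_mid and block below 0.022 m and z of white_wedge_mid in the frame of block between 0.034 and 0.05 m and angle between white_wedge_mid's own z axis and vertical below 0.12 rad and horizontal distance between gold_can_mid and white_wedge_mid below 0.018 m and z of gold_can_mid in the frame of white_wedge_mid between 0.054 and 0.068 m and angle between gold_can_mid's own z axis and vertical below 0.14 rad and linear speed of gold_can below 0.02 m/s); the robot touches nothing.
It fails at once if the silver-lidded can is shifted more than 20 mm (distance of silver_can_mid from where it was at the start of the episode above 0.02 m).
It fails at once if the blue block is shifted more than 25 mm (distance of block from where it was at the start of the episode above 0.025 m).
It also fails if it takes over 54 s, if anything falls off the work surface, if the arm or the gripper's body presses on something with over 40 N, if the wrist force passes 120 N, or if a joint passes its speed limit or range.

## Robot

A 6-joint arm with a two-finger parallel gripper is mounted at the origin on the work surface. World frame = base frame: x ahead of the robot, y to its left, z up, the work surface at z = 0. Lengths are in m, angles in degrees, forces in N, time in s.
With the tool pointing down it reaches from about 0.325 to 0.9 m from the base axis. Payload 3.5 kg.
Tool frame: the origin (TCP) lies at the very end of the fingers, on their centre line; the grasp point (between the pads) lies 19 mm behind it; z points along the fingers, y is the line along which they close (so a half turn about z gives the same grasp; the last joint's range is limited). The gripper opens to 85 mm and grips with 20 to 120 N. Pads are 22 mm wide; open, the fingers measure 114 mm over their backs; the gripper's body (76 mm by 85 mm) begins 54 mm behind the grasp point. The pads swing forward as they close: fully open they stand 13 mm farther back than shut.
Start: joints at [-76.799, 15.837, -1.513, 72.651, 0, 84.076], TCP at [0.205, -0.591, 0.231] pointing down, gripper open.
Joint ranges: [-178.77, 178.77], [-48.84, 107.48], [-61.69, 71.31], [-111.58, 123.2], [-90, 87.43], [-180, 180]. Speed limits (degrees/s): [147.25, 147.25, 180, 180, 180, 180].

## Interface

Orientations are given as [roll, pitch, yaw] about the fixed x, y, z axes, in that order (R = Rz(yaw) Ry(pitch) Rx(roll)).
In Python, from station import ctrl gives the robot as it stands.
- The arm moves only by the tool carry_out, never from a script. Its argument "rows" is a list of rows, each an object with "fingers": the gripper's target within -1 to 1 (shut at 1, half-way at 0, fully open at -1); "travel": the shift along the world's x, y, z in cm, a list of three; "delta_rot": the turn, a rotation vector about the world's x, y, z in degrees, a list of three. In form: [{"fingers": fingers, "travel": [x, y, z], "delta_rot": [wx, wy, wz]}, ...]. A call has 1 to 20 rows; each row shifts and turns the commanded pose from where the row before left it; what a row does not reach is not made up. A row lasts 1/12 s, in which the tool goes at most 41.7 mm and 7.16 degrees, less where a joint would pass 70% of its speed; a pose out of reach is approached as far as the arm can. A call with a gripper value outside its range is refused whole. The fingers move at their own pace and stop on an object; "grip_force" is the grip in N (left out, the last holds). Time passes only in rows, so rows that do not move let the fingers close. It gives the time, the measured TCP pose, the force, the opening and the grip force at its end, in the units of the state.
- ctrl.sense(): the state, without advancing time (a new reading comes with each control period).
- ctrl.read_camera(name): name is "side" or "top" or "wrist"; returns a dict with "image" (400x640x3 uint8, red, green, blue), "mtx" (3x3 intrinsics, pixels), "rvec" (rotation vector, rad) and "tvec" (3), from world to camera coordinates, as OpenCV has them; the wrist camera has in their place "tool_from_camera" (4x4, takes a point from camera to tool coordinates, whose origin is the TCP and whose axes are the flange's). Camera axes: x right, y down, z forward; pixel columns grow to the right and rows downward; lengths in m; the calibration is good to about 2 mm. A picture is of the moment at which its call begins: read the wrist's pose just before it. There is no depth.
- ctrl.job_done(): hands the job in; it is judged then, once.
The state is a dict: "time_s": time; "joint_positions": joint angles; "joint_velocities": joint speeds; "joint_efforts": joint torques, N m; "ee_pos": TCP position; "eef_rot": TCP orientation; "force": force on the tool from outside, world axes, zero at the start; "moment": the same for the moment, N m; "opening": finger opening in m; "finger_force": force on a finger pad.
Only numpy, scipy, OpenCV 4.12 (cv2) and the standard library are available. Lean on these libraries where they do the work, as an engineer would, in place of code of your own. Each camera call takes 0.05 s, during which the arm holds its last target. There are 200 camera calls.

## Working session

There is one attempt and no reset: what is moved stays moved. The work goes in short steps, Python scripts to look and compute and a tool call to move; the robot and the scene stay as the last step left them, time stands still between calls to the robot, and variables do not carry over. Pictures are saved under pics/ and viewed, at most 10 in all, crops included, and the job is handed in when it is done.

Besides the shell and the picture viewer there is one more tool, called after ">>>" as name(argument=value, ...), one argument or row to a line, values as JSON. carry_out: Moves the arm, as the interface text tells. Its arguments: {"type":"object","properties":{"rows":{"type":"array","items":{"type":"object","properties":{"fingers":{"type":"number"},"travel":{"type":"array","items":{"type":"number"}},"delta_rot":{"type":"array","items":{"type":"number"}}}}},"grip_force":{"type":"number"}},"required":["rows"]}

```bash
mkdir -p pics; ls; cat > h.py <<'E'
import numpy as np,cv2
from station import ctrl
def cam(n):
    c=ctrl.read_camera(n); return c
def save(im,f): cv2.imwrite('pics/'+f,im[:,:,::-1])
def ray(c,uv):
    R=cv2.Rodrigues(np.array(c['rvec'],float))[0];t=np.array(c['tvec'],float).ravel()
    uv=np.atleast_2d(np.array(uv,float))
    d=np.c_[uv,np.ones(len(uv))]@np.linalg.inv(np.array(c['mtx'])).T@R
    return -R.T@t,d
def onz(c,uv,z):
    o,d=ray(c,uv); return o+d*((z-o[2])/d[:,2])[:,None]
def proj(c,P): return cv2.projectPoints(np.array(P,float).reshape(-1,3),np.array(c['rvec'],float),np.array(c['tvec'],float),np.array(c['mtx'],float),None)[0].reshape(-1,2)
E
python3 - <<'E'
from h import *
import pickle
for n in('top','side'):
    c=cam(n);save(c['image'],n+'0.png');pickle.dump(c,open(n+'0.pkl','wb'))
    print(n,ray(c,[320,200]))
s=ctrl.sense();print(s)
E
```

```text
pics
top (array([0.47220141, 0.0027595 , 0.81469768]), array([[ 0.08434774, -0.0309308 , -0.9961919 ]]))
side (array([ 0.33608505, -0.52876873,  0.76260854]), array([[ 0.24224615,  0.5966175 , -0.76575567]]))
{'time_s': 0.1, 'joint_positions': array([-7.67989890e+01,  1.58763405e+01, -1.59088662e+00,  7.26514702e+01,
        1.97141390e-03,  8.40783776e+01]), 'joint_velocities': array([-0.01469248, -0.15659269,  0.2488716 ,  0.03476835, -0.06432201,
       -0.01871935]), 'joint_efforts': array([ 7.32560820e-04, -4.46706033e+01,  2.96129537e+01,  8.46270821e-03,
       -1.26362920e-04,  1.01744047e-05]), 'ee_pos': array([ 0.2046081 , -0.58979915,  0.23023767]), 'eef_rot': array([-1.79882139e+02, -1.42066308e-02,  1.91226168e+01]), 'force': array([-1.1637582 ,  0.23001052, -0.74384651]), 'moment': array([-0.01589418, -0.01979539, -0.01129293]), 'finger_force': 0.0, 'opening': 0.08515100132203562}
```

View pics/top0.png

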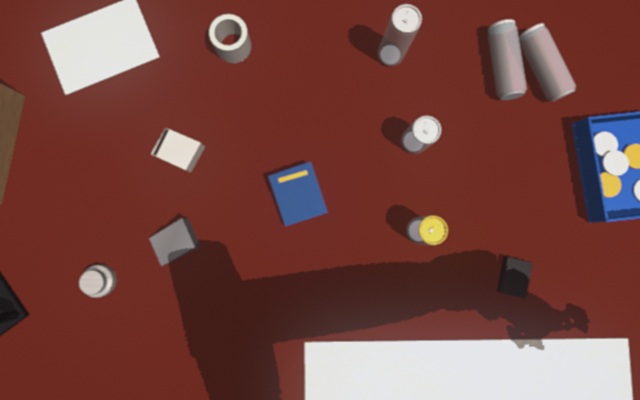

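View pics/side0.png

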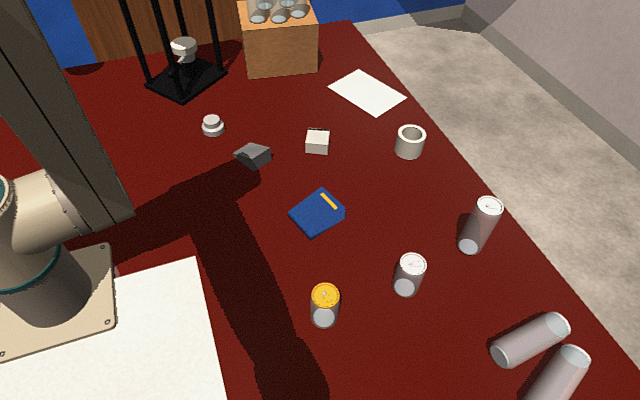

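Top view: block at (297,193) with its yellow stripe towards the top, white wedge at (178,150) with its black stripe on the left, gold can lid at (432,230), short silver lid at (425,130). The side view agrees. Now I'll measure them.

```bash
python3 - <<'E'
from h import *
import pickle
c=pickle.load(open('top0.pkl','rb'));im=c['image'];hsv=cv2.cvtColor(im,cv2.COLOR_RGB2HSV)
def comp(m,uv,r=45):
    w=np.zeros_like(m);w[uv[1]-r:uv[1]+r,uv[0]-r:uv[0]+r]=m[uv[1]-r:uv[1]+r,uv[0]-r:uv[0]+r]
    cs=cv2.findContours(w,cv2.RETR_EXTERNAL,cv2.CHAIN_APPROX_NONE)[0]
    return max(cs,key=cv2.contourArea)
def quad(k):
    h=cv2.convexHull(k)
    for e in np.arange(.01,.2,.005):
        q=cv2.approxPolyDP(h,e*cv2.arcLength(h,True),True)
        if len(q)<=4:return q[:,0]
blue=cv2.inRange(hsv,(100,90,40),(130,255,255));yel=cv2.inRange(hsv,(18,100,110),(35,255,255))
k=comp(blue|yel,(297,193));q=quad(k);print('block q',q)
ys=comp(yel,(297,180),30)[:,0].mean(0);print('stripe',onz(c,ys,.037))
qs=q[np.argsort(np.linalg.norm(q-ys,axis=1))]
hi=onz(c,qs[:2],.039);lo=onz(c,qs[2:],.018);print(hi,lo)
print('block mid',(hi.mean(0)+lo.mean(0))/2,'dx',hi.mean(0)-lo.mean(0))
d=hi.mean(0)-lo.mean(0);print('yaw',np.degrees(np.arctan2(d[1],d[0])))
for a,b in((hi[0],hi[1]),(lo[0],lo[1])):print('w',np.linalg.norm(a-b),np.degrees(np.arctan2(*(a-b)[1::-1])))
wh=cv2.inRange(hsv,(0,0,150),(180,80,255));k=comp(wh,(178,150),35);q=quad(k);print('wedge',q,onz(c,q,.035),onz(c,q,.018))
for n,p,z,m in(('gold',(432,230),.095,yel),('silver',(425,130),.095,wh)):
    k=comp(m,p,22);e=cv2.fitEllipse(cv2.convexHull(k));print(n,e,onz(c,e[0],z))
s=pickle.load(open('side0.pkl','rb'))
a=np.vstack([cv2.resize(im[125:180,140:220],None,fx=7,fy=7,interpolation=2),cv2.resize(s['image'][120:155,290:370],(560,245),interpolation=2)])
save(a[:600],'w.png')
E
```

```text
block q [[310 163]
 [326 212]
 [286 225]
 [269 176]]
stripe [[0.58397054 0.03003564 0.037     ]]
[[ 0.60815959 -0.00317987  0.039     ]
 [ 0.58393914  0.07414683  0.039     ]] [[ 0.51645893 -0.03324757  0.018     ]
 [ 0.49222577  0.04352973  0.018     ]]
block mid [0.55019586 0.02031228 0.0285    ] dx [0.09170701 0.0303424  0.021     ]
yaw 18.307434665551934
w 0.08103116226257107 -72.60827546998163
w 0.08051086569604092 -72.48278272451394
wedge [[168 129]
 [200 142]
 [186 169]
 [156 156]] [[0.67631054 0.26689849 0.035     ]
 [0.65072308 0.205669   0.035     ]
 [0.59899435 0.23116686 0.035     ]
 [0.62427691 0.288273   0.035     ]] [[0.6807608  0.27265759 0.018     ]
 [0.65461545 0.2100931  0.018     ]
 [0.60175886 0.2361469  0.018     ]
 [0.62759266 0.29449814 0.018     ]]
gold ((433.1396179199219, 229.7168426513672), (29.016021728515625, 30.103837966918945), 143.75672912597656) [[ 0.47995387 -0.21499595  0.095     ]]
silver ((426.6156921386719, 129.3398895263672), (27.98794174194336, 28.78266143798828), 109.60713195800781) [[ 0.65729911 -0.20990751  0.095     ]]
```

View pics/w.png

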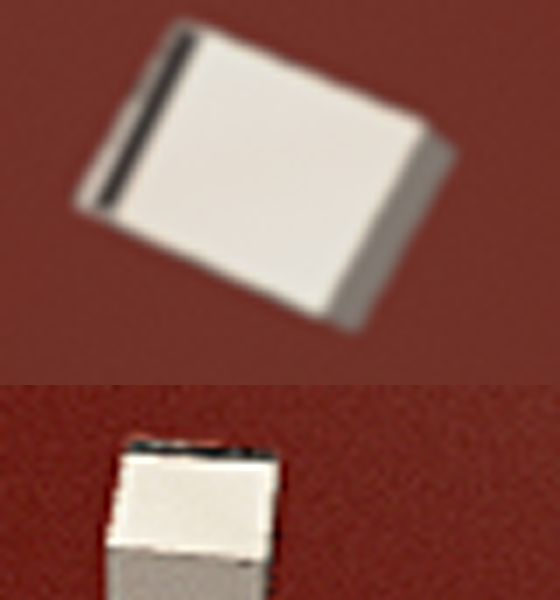

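Crop: the black stripe marks the thin end at the upper left, and the grey upright thick end is at the right. Top-face corners in the full image are about (166,127.6), (150.7,154.3), (201.1,142.4) and (186.4,170).

```bash
python3 - <<'E'
from h import *
import pickle
c=pickle.load(open('top0.pkl','rb'))
t=onz(c,[[166,127.6],[150.7,154.3]],.018);k=onz(c,[[201.1,142.4],[186.4,170]],.035)
d=t.mean(0)-k.mean(0);print(t,k,'mid',(t.mean(0)+k.mean(0))/2,'len',np.linalg.norm(d[:2]),'w',np.linalg.norm(t[0]-t[1]),np.linalg.norm(k[0]-k[1]),'yaw',np.degrees(np.arctan2(d[1],d[0])))
for a in(t,k):
    e=a[1]-a[0];print(np.degrees(np.arctan2(e[1],e[0])))
print(ctrl.read_camera('wrist')['tool_from_camera'])
E
```

```text
[[0.68356669 0.27660543 0.018     ]
 [0.6309968  0.30480044 0.018     ]] [[0.64993613 0.20357037 0.035     ]
 [0.59707944 0.2303757  0.035     ]] mid [0.64039477 0.25383798 0.0265    ] len 0.08109733749432065 w 0.059653602928593064 0.05926513115582473 yaw 65.38857729339107
151.7938351757093
153.10896852253305
[[ 1.36114365e-03 -9.46029450e-01 -3.24077809e-01  8.38874550e-02]
 [ 9.99999068e-01  1.32142456e-03  3.42620921e-04  1.64843547e-04]
 [ 1.04114894e-04 -3.24077974e-01  9.46030367e-01 -1.43783020e-01]
 [ 0.00000000e+00  0.00000000e+00  0.00000000e+00  1.00000000e+00]]
```

>>> carry_out(
  rows=[
    {"fingers": -1, "travel": [3, 4, 0], "delta_rot": [0, 0, 7]},
    {"fingers": -1, "travel": [2, 3.5, 0], "delta_rot": [0, 0, 7]},
    {"fingers": -1, "travel": [2, 3.5, 0], "delta_rot": [0, 0, 7]},
    {"fingers": -1, "travel": [2, 3.5, 0], "delta_rot": [0, 0, 7]},
    {"fingers": -1, "travel": [2, 3.5, 0], "delta_rot": [0, 0, 7]},
    {"fingers": -1, "travel": [2, 3.5, 0], "delta_rot": [0, 0, 7]},
    {"fingers": -1, "travel": [2, 3.5, 0], "delta_rot": [0, 0, 7]},
    {"fingers": -1, "travel": [2, 3.5, 0], "delta_rot": [0, 0, 7]},
    {"fingers": -1, "travel": [2, 3.5, 0], "delta_rot": [0, 0, 7]},
    {"fingers": -1, "travel": [2, 3.5, 0], "delta_rot": [0, 0, 7]},
    {"fingers": -1, "travel": [2, 3.5, 0], "delta_rot": [0, 0, 7]},
    {"fingers": -1, "travel": [2, 3.5, 0], "delta_rot": [0, 0, 7]},
    {"fingers": -1, "travel": [2, 3.5, 0], "delta_rot": [0, 0, 7]},
    {"fingers": -1, "travel": [2, 3.5, 0], "delta_rot": [0, 0, 4]},
    {"fingers": -1, "travel": [2, 3.5, 0], "delta_rot": [0, 0, 0]},
    {"fingers": -1, "travel": [2, 3.5, 0], "delta_rot": [0, 0, 0]},
  ],
)

```text
time_s: 1.48
ee_pos: [0.5301, -0.0301, 0.2311]
eef_rot: [-180.0, -0.0, 114.1]
force: [0.3, -1.1, -0.3]
opening: 0.0857
finger_force: 0.0
```

>>> carry_out(
  rows=[
    {"fingers": -1, "travel": [1.2, 3.1, -1.1], "delta_rot": [0, 0, -6.2]},
    {"fingers": -1, "travel": [1.2, 3.1, -1.1], "delta_rot": [0, 0, -6.2]},
    {"fingers": -1, "travel": [1.2, 3.1, -1.1], "delta_rot": [0, 0, -6.2]},
    {"fingers": -1, "travel": [1.2, 3.1, -1.1], "delta_rot": [0, 0, -6.2]},
    {"fingers": -1, "travel": [1.2, 3.2, -1.1], "delta_rot": [0, 0, -6.2]},
    {"fingers": -1, "travel": [1.2, 3.2, -1.1], "delta_rot": [0, 0, -6.2]},
    {"fingers": -1, "travel": [1.2, 3.2, -1.1], "delta_rot": [0, 0, -6.2]},
    {"fingers": -1, "travel": [1.3, 3.2, -1.2], "delta_rot": [0, 0, -6.2]},
    {"fingers": -1, "travel": [1.3, 3.2, -1.2], "delta_rot": [0, 0, 0]},
    {"fingers": -1, "travel": [0, 0, 0], "delta_rot": [0, 0, 0]},
    {"fingers": -1, "travel": [0, 0, 0], "delta_rot": [0, 0, 0]},
  ],
)

```text
time_s: 2.4
ee_pos: [0.6388, 0.2532, 0.1282]
eef_rot: [-179.9, 0.1, 64.7]
force: [-0.8, -0.4, 0.1]
opening: 0.0854
finger_force: 0.0
```

```bash
cat >> h.py <<'E'
from scipy.spatial.transform import Rotation as Ro
def wrist():
    s=ctrl.sense();c=ctrl.read_camera('wrist')
    T=np.eye(4);T[:3,:3]=Ro.from_euler('xyz',s['eef_rot'],degrees=True).as_matrix();T[:3,3]=s['ee_pos']
    M=np.linalg.inv(T@np.array(c['tool_from_camera']))
    c['rvec']=cv2.Rodrigues(M[:3,:3])[0];c['tvec']=M[:3,3];return c,s
E
python3 - <<'E'
from h import *
c,s=wrist();save(c['image'],'w1.png');print(s['ee_pos'],s['eef_rot'],s['joint_positions'])
import pickle;pickle.dump(c,open('w1.pkl','wb'))
E
```

```text
[0.63884942 0.25321755 0.12818065] [-1.79866262e+02  1.33950604e-01  6.46894199e+01] [ 1.62409140e+01  2.57978332e+01 -1.77266695e-01  6.42138328e+01
 -1.15354263e-02  1.31551669e+02]
```

View pics/w1.png

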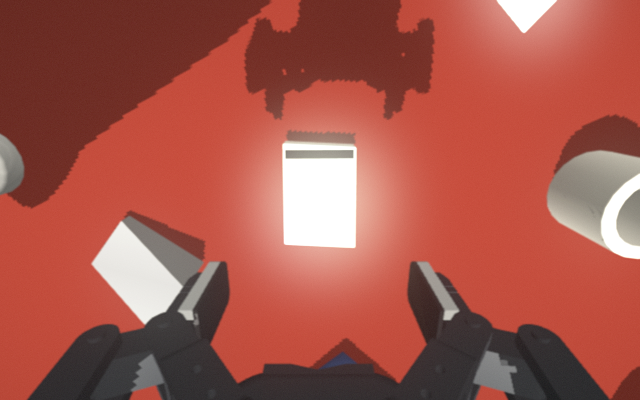

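Wrist view: wedge with its striped thin edge at (283,142)-(356,143) and thick edge at (284,246)-(356,248). It is well aligned with the fingers.

```bash
python3 - <<'E'
from h import *
import pickle
c=pickle.load(open('w1.pkl','rb'))
t=onz(c,[[283,142],[356,143.5]],.018);k=onz(c,[[284,245.5],[356,247.5]],.035)
d=t.mean(0)-k.mean(0);print(t,k,'mid',(t.mean(0)+k.mean(0))/2,'len',np.linalg.norm(d[:2]),'w',np.linalg.norm(t[0]-t[1]),np.linalg.norm(k[0]-k[1]),'yaw',np.degrees(np.arctan2(d[1],d[0])))
for a in(t,k):
    e=a[0]-a[1];print(np.degrees(np.arctan2(e[1],e[0]))-90)
E
```

```text
[[0.63281996 0.30595274 0.018     ]
 [0.68533964 0.27990575 0.018     ]] [[0.59679389 0.23035702 0.035     ]
 [0.65067371 0.20299964 0.035     ]] mid [0.6414068  0.25480379 0.0265    ] len 0.08404488035150062 w 0.05862391150194014 0.06042732524193877 yaw 65.12998896270796
63.621019041692705
63.08089964411093
```

>>> carry_out(
  grip_force=40,
  rows=[
    {"fingers": -1, "travel": [0.2, 0.1, -2.5], "delta_rot": [0, 0, 0]},
    {"fingers": -1, "travel": [0, 0, -3], "delta_rot": [0, 0, 0]},
    {"fingers": -1, "travel": [0, 0, -3], "delta_rot": [0, 0, 0]},
    {"fingers": -1, "travel": [0, 0, -2], "delta_rot": [0, 0, 0]},
    {"fingers": -1, "travel": [0, 0, -1], "delta_rot": [0, 0, 0]},
    {"fingers": -1, "travel": [0, 0, 0], "delta_rot": [0, 0, 0]},
    {"fingers": -1, "travel": [0, 0, 0], "delta_rot": [0, 0, 0]},
  ],
)

```text
time_s: 3.03
ee_pos: [0.642, 0.252, 0.016]
eef_rot: [180.0, -0.0, 64.5]
force: [1.1, 0.1, 0.1]
opening: 0.0854
finger_force: 0.0
```

>>> carry_out(
  rows=[
    {"fingers": -1, "travel": [0, 0.2, -0.6], "delta_rot": [0, 0, 0]},
    {"fingers": -1, "travel": [0, 0, -0.5], "delta_rot": [0, 0, 0]},
    {"fingers": -1, "travel": [0, 0, 0], "delta_rot": [0, 0, 0]},
    {"fingers": 1, "travel": [0, 0, 0], "delta_rot": [0, 0, 0]},
    {"fingers": 1, "travel": [0, 0, 0], "delta_rot": [0, 0, 0]},
    {"fingers": 1, "travel": [0, 0, 0], "delta_rot": [0, 0, 0]},
    {"fingers": 1, "travel": [0, 0, 0], "delta_rot": [0, 0, 0]},
    {"fingers": 1, "travel": [0, 0, 0], "delta_rot": [0, 0, 0]},
    {"fingers": 1, "travel": [0, 0, 0], "delta_rot": [0, 0, 0]},
    {"fingers": 1, "travel": [0, 0, 0], "delta_rot": [0, 0, 0]},
    {"fingers": 1, "travel": [0, 0, 0], "delta_rot": [0, 0, 0]},
  ],
)

```text
time_s: 3.95
ee_pos: [0.6424, 0.2551, 0.005]
eef_rot: [180.0, -0.1, 64.5]
force: [0.2, 1.4, 4.9]
opening: 0.0573
finger_force: 45.2
```

>>> carry_out(
  rows=[
    {"fingers": 1, "travel": [0, 0, 1.5], "delta_rot": [0, 0, 0]},
    {"fingers": 1, "travel": [0, 0, 3], "delta_rot": [0, 0, 0]},
    {"fingers": 1, "travel": [0, 0, 3], "delta_rot": [0, 0, 0]},
    {"fingers": 1, "travel": [-0.5, -1.3, 1.5], "delta_rot": [0, 0, -2.7]},
    {"fingers": 1, "travel": [-0.9, -2.3, 0], "delta_rot": [0, 0, -4.4]},
    {"fingers": 1, "travel": [-0.9, -2.3, 0], "delta_rot": [0, 0, -4.4]},
    {"fingers": 1, "travel": [-0.9, -2.3, 0], "delta_rot": [0, 0, -4.4]},
    {"fingers": 1, "travel": [-0.9, -2.3, 0], "delta_rot": [0, 0, -4.4]},
    {"fingers": 1, "travel": [-0.9, -2.3, 0], "delta_rot": [0, 0, -4.4]},
    {"fingers": 1, "travel": [-0.9, -2.3, 0], "delta_rot": [0, 0, -4.4]},
    {"fingers": 1, "travel": [-0.9, -2.3, 0], "delta_rot": [0, 0, -4.4]},
    {"fingers": 1, "travel": [-0.9, -2.3, 0], "delta_rot": [0, 0, -4.4]},
    {"fingers": 1, "travel": [-0.9, -2.3, 0], "delta_rot": [0, 0, -4.4]},
    {"fingers": 1, "travel": [-0.5, -1.4, 0], "delta_rot": [0, 0, -4.4]},
    {"fingers": 1, "travel": [0, 0, 0], "delta_rot": [1.22, -3.81, 0]},
    {"fingers": 1, "travel": [0, 0, 0], "delta_rot": [1.22, -3.81, 0]},
    {"fingers": 1, "travel": [0, 0, 0], "delta_rot": [1.22, -3.81, 0]},
    {"fingers": 1, "travel": [0, 0, 0], "delta_rot": [0, 0, 0]},
    {"fingers": 1, "travel": [0, 0, 0], "delta_rot": [0, 0, 0]},
  ],
)

```text
time_s: 5.53
ee_pos: [0.5483, 0.0207, 0.093]
eef_rot: [-179.9, -11.8, 17.8]
force: [-0.3, -0.2, -0.8]
opening: 0.0568
finger_force: 44.5
```

```bash
python3 - <<'E'
from h import *
c=cam('side');s=ctrl.sense()
R=Ro.from_euler('xyz',s['eef_rot'],degrees=True).as_matrix();print(s['ee_pos'],s['joint_positions'].round(1),R[:,2],np.degrees(np.arctan2(R[1,0],R[0,0])),s['opening'])
save(cv2.resize(c['image'][90:270,220:460],None,fx=3,fy=3),'s1.png')
E
```

```text
[0.55016261 0.02071352 0.09386232] [ -7.2   8.  -30.4  40.8   5.  155.4] [ 0.19603129  0.06289807 -0.97857834] 17.802540129344884 0.05727309499724694
```

View pics/s1.png

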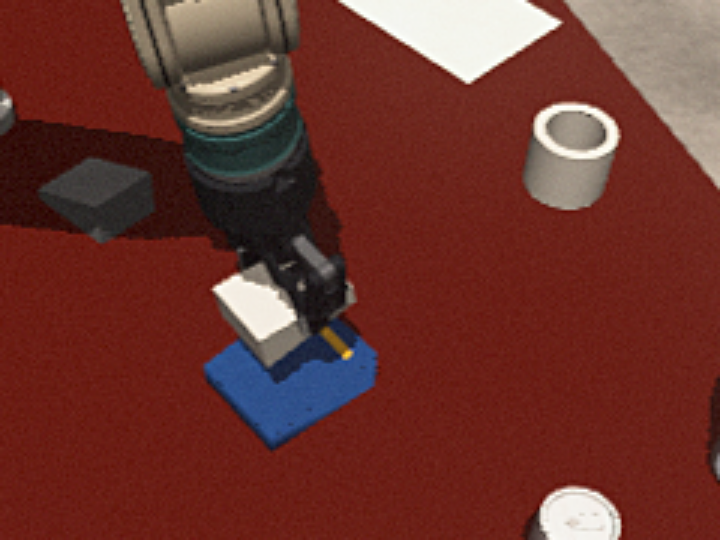

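The wedge is held over the block with its thin end towards the stripe and its top about level, at crop (260,310). Lowering it now.

>>> carry_out(
  rows=[
    {"fingers": 1, "travel": [0.1, 0, -2.5], "delta_rot": [0, 0, 0]},
    {"fingers": 1, "travel": [0, 0, -2], "delta_rot": [0, 0, 0]},
    {"fingers": 1, "travel": [0, 0, -0.8], "delta_rot": [0, 0, 0]},
    {"fingers": 1, "travel": [0, 0, -0.2], "delta_rot": [0, 0, 0]},
    {"fingers": 1, "travel": [0, 0, 0], "delta_rot": [0, 0, 0]},
    {"fingers": 1, "travel": [0, 0, 0], "delta_rot": [0, 0, 0]},
  ],
)

```text
time_s: 6.08
ee_pos: [0.5531, 0.0208, 0.0401]
eef_rot: [179.9, -12.1, 17.9]
force: [-0.2, 0.1, -0.9]
opening: 0.0568
finger_force: 44.5
```

>>> carry_out(
  rows=[
    {"fingers": 1, "travel": [0, 0, -0.25], "delta_rot": [0, 0, 0]},
    {"fingers": 1, "travel": [0, 0, -0.2], "delta_rot": [0, 0, 0]},
    {"fingers": 1, "travel": [0, 0, -0.1], "delta_rot": [0, 0, 0]},
    {"fingers": 1, "travel": [0, 0, 0], "delta_rot": [0, 0, 0]},
    {"fingers": 1, "travel": [0, 0, 0], "delta_rot": [0, 0, 0]},
  ],
)

```text
time_s: 6.5
ee_pos: [0.5518, 0.0208, 0.034]
eef_rot: [180.0, -12.0, 17.8]
force: [-0.5, 0.5, -0.4]
opening: 0.0571
finger_force: 44.5
```

>>> carry_out(
  rows=[
    {"fingers": 1, "travel": [0, 0, -0.1], "delta_rot": [0, 0, 0]},
    {"fingers": 1, "travel": [0, 0, -0.05], "delta_rot": [0, 0, 0]},
    {"fingers": 1, "travel": [0, 0, 0], "delta_rot": [0, 0, 0]},
    {"fingers": 1, "travel": [0, 0, 0], "delta_rot": [0, 0, 0]},
  ],
)

```text
time_s: 6.83
ee_pos: [0.5519, 0.0208, 0.0338]
eef_rot: [180.0, -12.0, 17.8]
force: [-5.2, 0.7, 10.8]
opening: 0.0571
finger_force: 45.9
```

Contact at the expected height. Releasing and backing off along the tool axis.

>>> carry_out(
  rows=[
    {"fingers": -1, "travel": [0, 0, 0], "delta_rot": [0, 0, 0]},
    {"fingers": -1, "travel": [0, 0, 0], "delta_rot": [0, 0, 0]},
    {"fingers": -1, "travel": [0, 0, 0], "delta_rot": [0, 0, 0]},
    {"fingers": -1, "travel": [0, 0, 0], "delta_rot": [0, 0, 0]},
    {"fingers": -1, "travel": [0, 0, 0], "delta_rot": [0, 0, 0]},
    {"fingers": -1, "travel": [0, 0, 0], "delta_rot": [0, 0, 0]},
    {"fingers": -1, "travel": [-0.2, -0.1, 1], "delta_rot": [0, 0, 0]},
    {"fingers": -1, "travel": [-0.6, -0.2, 3], "delta_rot": [0, 0, 0]},
    {"fingers": -1, "travel": [-0.6, -0.2, 3], "delta_rot": [0, 0, 0]},
    {"fingers": -1, "travel": [-0.6, -0.2, 3], "delta_rot": [0, 0, 0]},
    {"fingers": -1, "travel": [0, 0, 3], "delta_rot": [-1.22, 3.81, 0]},
    {"fingers": -1, "travel": [0, 0, 3], "delta_rot": [-1.22, 3.81, 0]},
    {"fingers": -1, "travel": [0, 0, 0], "delta_rot": [-1.22, 3.81, 0]},
    {"fingers": -1, "travel": [0, 0, 0], "delta_rot": [0, 0, 0]},
    {"fingers": -1, "travel": [0, 0, 0], "delta_rot": [0, 0, 0]},
  ],
)

```text
time_s: 8.08
ee_pos: [0.5324, 0.014, 0.1927]
eef_rot: [180.0, -0.1, 17.9]
force: [-0.3, 0.4, -1.3]
opening: 0.0852
finger_force: 0.0
```

```bash
python3 - <<'E'
from h import *
import pickle
c,s=wrist();save(c['image'],'w2.png');print(s['ee_pos'],s['eef_rot'],s['joint_positions'].round(1))
pickle.dump(c,open('w2.pkl','wb'))
E
```

```text
[0.5324259  0.01401623 0.1927178 ] [ 1.79995672e+02 -8.03446073e-02  1.78601943e+01] [ -5.5   7.8 -16.2  65.9   0.  156.7]
```

View pics/w2.png

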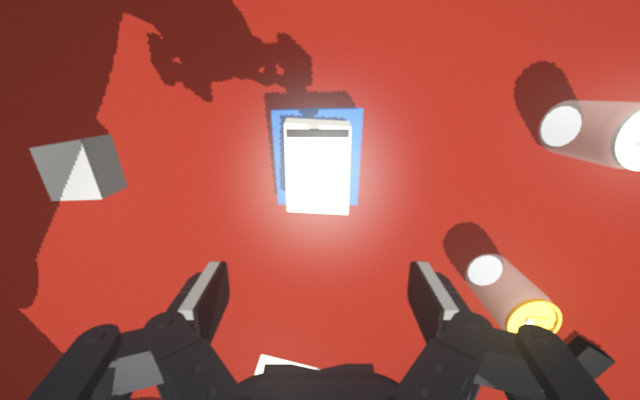

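The wedge lies on the block. Its top face runs from (285,121)/(351,122) to (286,212)/(350,214), and the block's high edge is at (271,110)-(363,108).

```bash
python3 - <<'E'
from h import *
import pickle
c=pickle.load(open('w2.pkl','rb'))
q=onz(c,[[285,120.5],[351,122],[286,212.5],[350,214.5]],.0549);print(q,'mid',q.mean(0))
d=(q[:2].mean(0)-q[2:].mean(0));print(np.linalg.norm(d),np.degrees(np.arctan2(d[1],d[0])),np.linalg.norm(q[0]-q[1]),np.linalg.norm(q[2]-q[3]))
b=onz(c,[[271,110],[363,108]],.039);print('block hi edge mid',b.mean(0), 'centre est',b.mean(0)-.05*np.array([np.cos(.31),np.sin(.31),0]))
E
```

```text
[[ 0.58095176  0.05972763  0.0549    ]
 [ 0.59746006  0.00459814  0.0549    ]
 [ 0.49863721  0.03513202  0.0549    ]
 [ 0.51560399 -0.02396737  0.0549    ]] mid [0.54816325 0.0188726  0.0549    ]
0.08628165710519299 17.942799878954013 0.057548112670311374 0.06148666309220479
block hi edge mid [0.59794047 0.03601553 0.039     ] centre est [0.55032379 0.0207626  0.039     ]
```

>>> carry_out(
  grip_force=25,
  rows=[
    {"fingers": -1, "travel": [-0.5, -2, -0.5], "delta_rot": [0, 0, 0]},
    {"fingers": -1, "travel": [-0.8, -3.5, -0.5], "delta_rot": [0, 0, 0]},
    {"fingers": -1, "travel": [-0.8, -3.5, -0.5], "delta_rot": [0, 0, 0]},
    {"fingers": -1, "travel": [-0.8, -3.5, -0.5], "delta_rot": [0, 0, 0]},
    {"fingers": -1, "travel": [-0.8, -3.5, -0.5], "delta_rot": [0, 0, 0]},
    {"fingers": -1, "travel": [-0.8, -3.5, -0.5], "delta_rot": [0, 0, 0]},
    {"fingers": -1, "travel": [-0.7, -3.4, 0], "delta_rot": [0, 0, 0]},
    {"fingers": -1, "travel": [0, 0, 0], "delta_rot": [0, 0, 0]},
    {"fingers": -1, "travel": [0, 0, 0], "delta_rot": [0, 0, 0]},
  ],
)

```text
time_s: 8.88
ee_pos: [0.4773, -0.2157, 0.1608]
eef_rot: [-179.8, 0.1, 17.6]
force: [0.3, 0.4, 0.7]
opening: 0.0859
finger_force: 0.0
```

```bash
python3 - <<'E'
from h import *
c,s=wrist();save(c['image'],'w3.png');print(s['ee_pos'],s['eef_rot'])
hsv=cv2.cvtColor(c['image'],cv2.COLOR_RGB2HSV);m=cv2.inRange(hsv,(18,100,110),(38,255,255))
k=max(cv2.findContours(m,cv2.RETR_EXTERNAL,cv2.CHAIN_APPROX_NONE)[0],key=cv2.contourArea)
e=cv2.fitEllipse(cv2.convexHull(k));print(e,onz(c,e[0],.095),proj(c,[[.48,-.215,.095]]))
E
```

```text
[ 0.47733285 -0.21570375  0.16081028] [-1.79849332e+02  7.89097171e-02  1.75968151e+01]
((317.80206298828125, 210.45620727539062), (65.8424301147461, 70.33350372314453), 91.82952880859375) [[ 0.48080594 -0.21448032  0.095     ]] [[318.15352759 211.66883856]]
```

View pics/w3.png

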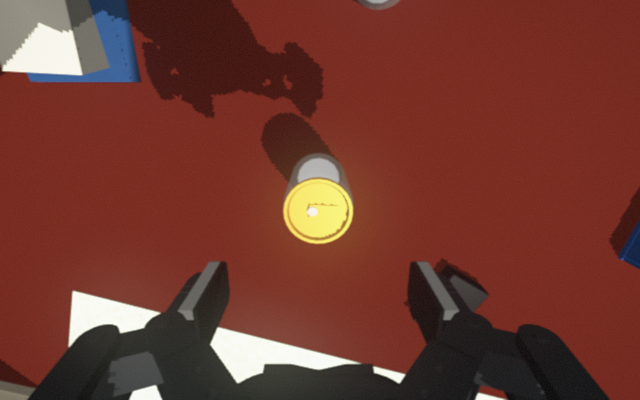

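The gold lid is centred at (318,210), which is (0.4805, -0.2147), in agreement with the first measurement. Descending and gripping.

>>> carry_out(
  grip_force=25,
  rows=[
    {"fingers": -1, "travel": [0.3, 0.1, -1.5], "delta_rot": [0, 0, 0]},
    {"fingers": -1, "travel": [0, 0, -3], "delta_rot": [0, 0, 0]},
    {"fingers": -1, "travel": [0, 0, -3], "delta_rot": [0, 0, 0]},
    {"fingers": -1, "travel": [0, 0, -2.5], "delta_rot": [0, 0, 0]},
    {"fingers": -1, "travel": [0, 0, -1.3], "delta_rot": [0, 0, 0]},
    {"fingers": -1, "travel": [0, 0, 0], "delta_rot": [0, 0, 0]},
    {"fingers": -1, "travel": [0, 0, 0], "delta_rot": [0, 0, 0]},
    {"fingers": 1, "travel": [0, 0, 0], "delta_rot": [0, 0, 0]},
    {"fingers": 1, "travel": [0, 0, 0], "delta_rot": [0, 0, 0]},
    {"fingers": 1, "travel": [0, 0, 0], "delta_rot": [0, 0, 0]},
    {"fingers": 1, "travel": [0, 0, 0], "delta_rot": [0, 0, 0]},
    {"fingers": 1, "travel": [0, 0, 0], "delta_rot": [0, 0, 0]},
    {"fingers": 1, "travel": [0, 0, 0], "delta_rot": [0, 0, 0]},
    {"fingers": 1, "travel": [0, 0, 0], "delta_rot": [0, 0, 0]},
    {"fingers": 1, "travel": [0, 0, 0], "delta_rot": [0, 0, 0]},
  ],
)

```text
time_s: 10.18
ee_pos: [0.484, -0.2145, 0.051]
eef_rot: [179.9, -0.1, 17.8]
force: [-0.5, 2.0, 6.5]
opening: 0.0524
finger_force: 25.8
```

>>> carry_out(
  rows=[
    {"fingers": 1, "travel": [0, 0, 1], "delta_rot": [0, 0, 0]},
    {"fingers": 1, "travel": [0, 0, 2.5], "delta_rot": [0, 0, 0]},
    {"fingers": 1, "travel": [0, 0, 3], "delta_rot": [0, 0, 0]},
    {"fingers": 1, "travel": [0.3, 1, 2.5], "delta_rot": [0, 0, 0]},
    {"fingers": 1, "travel": [0.7, 2.4, 1], "delta_rot": [0, 0, 0]},
    {"fingers": 1, "travel": [0.9, 3, 0], "delta_rot": [0, 0, 0]},
    {"fingers": 1, "travel": [0.9, 3, 0], "delta_rot": [0, 0, 0]},
    {"fingers": 1, "travel": [0.9, 3, 0], "delta_rot": [0, 0, 0]},
    {"fingers": 1, "travel": [0.9, 3, 0], "delta_rot": [0, 0, 0]},
    {"fingers": 1, "travel": [0.9, 3, 0], "delta_rot": [0, 0, 0]},
    {"fingers": 1, "travel": [0.7, 2.5, 0], "delta_rot": [0, 0, 0]},
    {"fingers": 1, "travel": [0.5, 1.7, 0], "delta_rot": [0, 0, 0]},
    {"fingers": 1, "travel": [0.1, 0.8, 0], "delta_rot": [0, 0, 0]},
    {"fingers": 1, "travel": [0, 0, 0], "delta_rot": [0, 0, 0]},
    {"fingers": 1, "travel": [0, 0, 0], "delta_rot": [0, 0, 0]},
    {"fingers": 1, "travel": [0, 0, -2], "delta_rot": [0, 0, 0]},
    {"fingers": 1, "travel": [0, 0, -1.2], "delta_rot": [0, 0, 0]},
    {"fingers": 1, "travel": [0, 0, -0.5], "delta_rot": [0, 0, 0]},
    {"fingers": 1, "travel": [0, 0, 0], "delta_rot": [0, 0, 0]},
    {"fingers": 1, "travel": [0, 0, 0], "delta_rot": [0, 0, 0]},
  ],
)

```text
time_s: 11.85
ee_pos: [0.5502, 0.0192, 0.1119]
eef_rot: [-180.0, 0.1, 17.8]
force: [0.5, 0.8, -0.5]
opening: 0.0523
finger_force: 26.4
```

```bash
python3 - <<'E'
from h import *
c=cam('side');s=ctrl.sense();print(s['ee_pos'],s['eef_rot'],s['force'])
save(cv2.resize(c['image'][70:270,220:460],None,fx=3,fy=3),'s2.png')
E
```

```text
[0.5508201  0.01928158 0.11252937] [1.79994824e+02 1.95971448e-03 1.77782361e+01] [-0.36766638  0.3265196  -0.35232015]
```

View pics/s2.png

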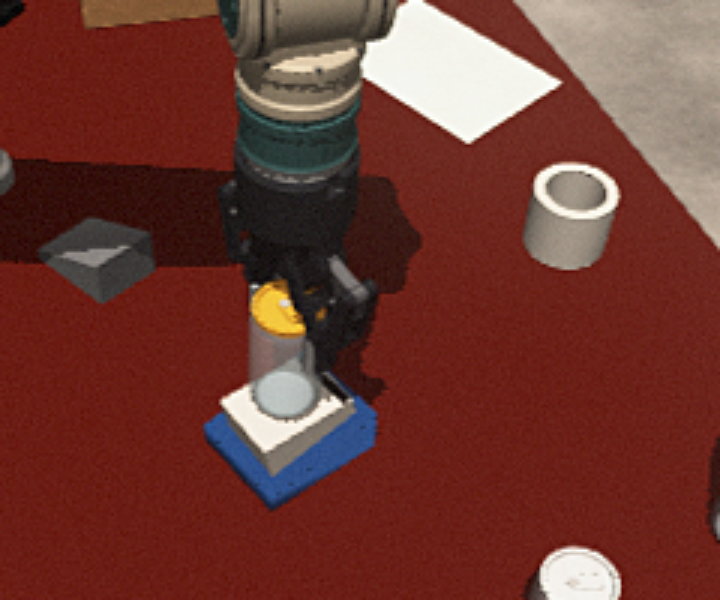

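The can hangs upright just above the middle of the wedge, its foot at crop (287,392). Lowering gently.

>>> carry_out(
  rows=[
    {"fingers": 1, "travel": [0, 0, -0.2], "delta_rot": [0, 0, 0]},
    {"fingers": 1, "travel": [0, 0, -0.2], "delta_rot": [0, 0, 0]},
    {"fingers": 1, "travel": [0, 0, -0.1], "delta_rot": [0, 0, 0]},
    {"fingers": 1, "travel": [0, 0, 0], "delta_rot": [0, 0, 0]},
    {"fingers": 1, "travel": [0, 0, 0], "delta_rot": [0, 0, 0]},
  ],
)

```text
time_s: 12.32
ee_pos: [0.5508, 0.0199, 0.1074]
eef_rot: [180.0, -0.0, 17.8]
force: [0.4, 0.3, -0.9]
opening: 0.0525
finger_force: 26.4
```

>>> carry_out(
  rows=[
    {"fingers": 1, "travel": [0, 0, -0.1], "delta_rot": [0, 0, 0]},
    {"fingers": 1, "travel": [0, 0, -0.1], "delta_rot": [0, 0, 0]},
    {"fingers": 1, "travel": [0, 0, 0], "delta_rot": [0, 0, 0]},
    {"fingers": 1, "travel": [0, 0, 0], "delta_rot": [0, 0, 0]},
  ],
)

```text
time_s: 12.65
ee_pos: [0.5511, 0.0199, 0.1058]
eef_rot: [180.0, -0.0, 17.8]
force: [-0.9, 1.2, 3.2]
opening: 0.0524
finger_force: 26.5
```

Contact (about 3 N, at the expected height). Releasing and rising.

>>> carry_out(
  rows=[
    {"fingers": 0.3, "travel": [0, 0, 0], "delta_rot": [0, 0, 0]},
    {"fingers": -1, "travel": [0, 0, 0], "delta_rot": [0, 0, 0]},
    {"fingers": -1, "travel": [0, 0, 0], "delta_rot": [0, 0, 0]},
    {"fingers": -1, "travel": [0, 0, 0], "delta_rot": [0, 0, 0]},
    {"fingers": -1, "travel": [0, 0, 0], "delta_rot": [0, 0, 0]},
    {"fingers": -1, "travel": [0, 0, 0], "delta_rot": [0, 0, 0]},
    {"fingers": -1, "travel": [0, 0, 0], "delta_rot": [0, 0, 0]},
    {"fingers": -1, "travel": [0, 0, 0.5], "delta_rot": [0, 0, 0]},
    {"fingers": -1, "travel": [0, 0, 1.5], "delta_rot": [0, 0, 0]},
    {"fingers": -1, "travel": [0, 0, 2.5], "delta_rot": [0, 0, 0]},
    {"fingers": -1, "travel": [0, 0, 2.5], "delta_rot": [0, 0, 0]},
    {"fingers": -1, "travel": [0, 0, 2.5], "delta_rot": [0, 0, 0]},
    {"fingers": -1, "travel": [0, 0, 2], "delta_rot": [0, 0, 0]},
    {"fingers": -1, "travel": [0, 0, 0], "delta_rot": [0, 0, 0]},
    {"fingers": -1, "travel": [0, 0, 0], "delta_rot": [0, 0, 0]},
    {"fingers": -1, "travel": [0, 0, 0], "delta_rot": [0, 0, 0]},
  ],
)

```text
time_s: 13.98
ee_pos: [0.5502, 0.0199, 0.2196]
eef_rot: [-180.0, 0.1, 17.8]
force: [0.4, 0.4, -0.6]
opening: 0.0854
finger_force: 0.0
```

```bash
python3 - <<'E'
from h import *
c,s=wrist();print(s['ee_pos'],s['opening'])
hsv=cv2.cvtColor(c['image'],cv2.COLOR_RGB2HSV);m=cv2.inRange(hsv,(18,100,110),(38,255,255))
k=max(cv2.findContours(m,cv2.RETR_EXTERNAL,cv2.CHAIN_APPROX_NONE)[0],key=cv2.contourArea)
e=cv2.fitEllipse(cv2.convexHull(k));print(e,onz(c,e[0],.15))
c=cam('side');save(cv2.resize(c['image'][70:270,220:460],None,fx=3,fy=3),'s3.png')
E
```

```text
[0.55022911 0.01985874 0.2196309 ] 0.08543174698387297
((315.7770080566406, 217.30438232421875), (55.402687072753906, 59.58626937866211), 92.63481140136719) [[0.54682361 0.0202803  0.15      ]]
```

View pics/s3.png

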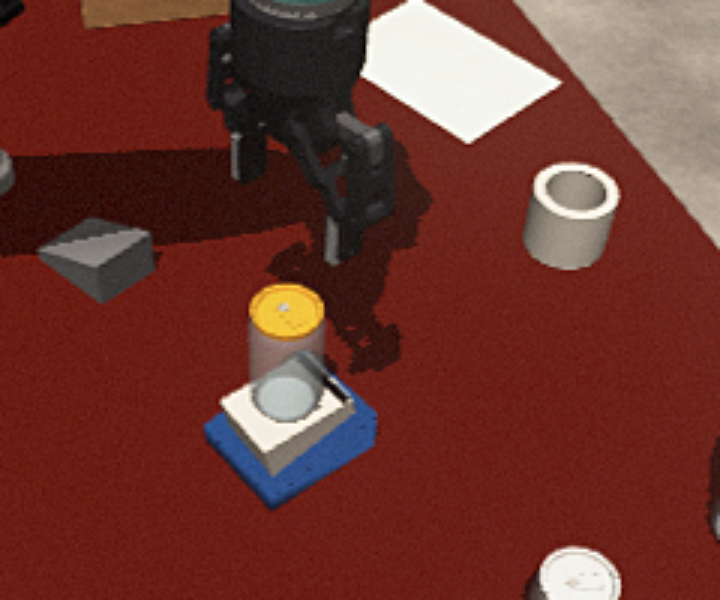

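The can stands upright in the middle of the wedge, the gripper is clear, and the lid centre at (0.547, 0.020) matches the wedge centre. Handing in.

```bash
python3 -c "
from station import ctrl
print(ctrl.job_done())"
```

```text
the job is handed in; nothing more can be done
None
```

The white wedge rests level on the middle of the blue block with the gold-lidded can upright on its centre, everything released; the job was handed in at about 14 s, but the system gave no verdict.

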